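Seat two nested lens cells against the barrel spring and hold them for locking

ROBOT

A 7-joint arm with a two-finger parallel gripper is mounted at the origin on the work surface; the furniture and walls round the work are solid. World frame = base frame: x ahead of the robot, y to its left, z up, the work surface at z = 0. Lengths are in m, angles in degrees, forces in N, time in s.
With the tool pointing down it reaches from about 0.35 to 0.775 m from the base axis. Payload 3.1 kg.
Tool frame: the origin (TCP) lies on the centre line of the jaws, within the pads' length; the fingertips stand 17 mm ahead of it and the grasp point (between the pads) lies 2 mm behind it (robot.tip_reach is the distance from the TCP to the fingertips, in m); z points along the fingers, y is the line along which they close (so a half turn about z gives the same grasp; the last joint's range is limited). The gripper opens to 85 mm and grips with 20 to 120 N. Pads are 22 mm wide; open, the fingers measure 114 mm over their backs; the gripper's body (76 mm by 85 mm) begins 54 mm behind the grasp point. The pads swing forward as they close: fully open they stand 13 mm farther back than shut.
Start: joints at [-71.832, 17.813, 0.802, 86.603, -0.252, 75.585, -1.558], TCP at [0.193, 0.515, 0.248] pointing down, gripper open.
Joint ranges: [-154.91, 154.91], [-16.99, 109.72], [-72.82, 74.43], [7.12, 147.25], [-82.49, 262.49], [11.32, 116.49], [-174.64, 174.64]. Speed limits (degrees/s): [159.86, 159.86, 180, 180, 180, 180, 180].

INTERFACE

Orientations are given as [roll, pitch, yaw] about the fixed x, y, z axes, in that order (R = Rz(yaw) Ry(pitch) Rx(roll)).
In Python, from station import robot, fingers, vision, workorder, recognise gives the robot as it stands. Calls block until the motion is done:
- robot.move_to(position, orientation): joint-space move of the TCP to a pose.
- robot.line_to(position, orientation=None, velocity=0.15, f_stop=None): straight line of the TCP; orientation=None keeps the orientation; velocity is the mean speed in m/s. With f_stop (N) it stops when the force on the tool has changed by that much, and returns True; else False.
- robot.move_j(angles): joint-space move.
- fingers.gripper_to(opening, force=None): opening from 0.0 (shut) to 1.0 (fully open); force is the grip in N (None keeps the last); returns when the fingers have stopped.
- robot.pause(seconds).
- robot.inverse_kinematics(position, orientation): joint angles nearest the present ones, or None.
- vision.grab_frame(name): name is "scene" or "top"; returns the picture (400x640x3 uint8, red, green, blue); there is no depth.
- vision.calibration(name): a dict with "mtx" (3x3 intrinsics, pixels), "extrinsics" (4x4, takes a point from world to camera coordinates). Camera axes: x right, y up, looking along -z (the intrinsics and any distortion apply to the point x, -y, -z); pixel columns grow to the right and rows downward; lengths in m; the calibration is good to about 2 mm. A picture is of the moment at which its call begins. calibration takes no time and is no camera call.
A pose or a line that the arm cannot do raises robot.PlanningError and nothing moves.
- workorder.close_job(): hands the job in; it is judged then, once.
Trained networks look in the newest picture that a camera, given by its name, has taken for a name from the list of things; names that differ only in an ending like _2 or _b are one class to them, and where a whole thing is asked for, a point or a joint stands for the part that bears it (a point fixed in the world has none). Each returns a list of dicts, best first, with "p" (0 to 1); they miss things now and then, are a little off and sometimes report something else, mostly with a low value. They report only what shows in the picture. A call takes as long as a camera call. They do not tell look-alikes from the thing itself.
- recognise(label, camera): "rect" ([centre column, centre row, width, height] in pixels, round what is visible of it).
Readings, each from a call of its own:
- robot.current_time_s(): time.
- robot.current_joint_positions(): joint angles.
- robot.current_dq(): joint speeds.
- robot.current_joint_torque(): joint torques, N m.
- robot.current_tool_pos(): TCP position.
- robot.current_eef_rot(): TCP orientation.
- robot.current_contact_force(): force on the tool from outside, world axes, zero at the start.
- robot.current_torque(): the same for the moment, N m.
- robot.current_finger_gap(): opening from 0.0 (shut) to 1.0 (fully open).
- robot.current_gripper_force(): force on a finger pad.
Only numpy, scipy, OpenCV 4.12 (cv2) and the standard library are available. Lean on these libraries where they do the work, as an engineer would, in place of code of your own. Each camera call takes 0.05 s, during which the arm holds its last target. There are 200 camera calls.

TASK

Assemble the two-element lens: stand the black lens cell in the barrel of the assembly mount, on its sprung seat, and nest the brass lens cell concentrically inside the black one. Then press the nested pair straight down against the spring until the black cell's flange bears firmly, flat all round, on the barrel's rim, without ramming it, and finish still holding it pressed there, so that I can run in the grub screws. Leave the hex key, the tweezers and the timer where they lie.

Things in the scene. Friction and masses are not known exactly. Their poses are not given: they have to be found in the camera images.
- mount: Assembly mount, fixed: aluminium base plate 112 x 84 x 10 mm with four cap screws in its corners (heads up to z = 18 mm), carrying the upright barrel at its centre. Origin: centre of the plate's underside, on the barrel's axis; z up.
- barrel: Upright dark steel tube on the mount with a bright rim, fixed to it, outside diameter 57 mm (foot ring 72 mm wide up to 17 mm height), bore 49 mm, rim 60 mm above the table. Same origin and axes as the mount.
- rim (a point): Centre of the barrel's mouth, level with its rim (60 mm above the table): the hard stop for the black cell's flange.
- seat (a joint): White sprung seat in the bore. 0 = spring out: the seat is 18 mm below the rim; grows in m as it is pushed down, 0.012 when the black cell's flange meets the rim. Spring: 4 N preload plus 400 N/m, so about 4 N to start moving and 9 N at the stop; more force then goes into the rim. It springs back when let go.
- large_cell: Black (dark steel) lens cell: a flanged cup, loose, upright, 38 mm high, about 90 g. Skirt 45 mm diameter, 30 mm long, foot tapered to 39 mm over 4 mm; flange on top 60 mm diameter, 8 mm thick, knurled: grip it there. Open cup inside 38 mm diameter, 30 mm deep. Origin: centre of the underside; z up out of the mouth. Starts on a white foam pad 19 mm thick.
- large_cell_flange (a point): Centre of the underside of the black cell's flange, 30 mm above its origin; it must come down to the rim. With the spring out it stands about 12 mm above the rim.
- small_cell: Brass lens cell of the same flanged-cup shape, loose, upright, 34 mm high, about 60 g. Skirt 35 mm diameter, 22 mm long, foot tapered to 29 mm over 4 mm; collar on top 44 mm diameter, 12 mm high, knurled: grip it there. Its collar rests on the black cell's flange when nested. Origin: centre of the underside; z up. Starts on the same foam pad.
- small_cell_flange (a point): Centre of the underside of the brass cell's collar, 22 mm above its origin; nested, it lies 38 mm above the black cell's origin.
- hex_key: Black hex key, 92 x 26 x 5 mm, lying on the table beside the mount; leave it alone. Origin: centre of its underside.
- tweezers: Steel tweezers, 122 x 12 x 7 mm, lying on the foam pad behind the cells; leave them alone. Origin: centre of the underside.
- white_timer: Small white timer, 70 x 50 x 19 mm, lying on the table beyond the mount; leave it alone. Origin: centre of its underside.
There are look-alikes about, which are no part of the job. What is shaped like the large_cell but red is not meant.

How it is judged:
By the outcome, as a careful person would: the job done as asked, in the order asked, and still so for the second after the job is handed in, while the arm keeps its last pose, push and grip.
It also fails if it takes over 61 s, if anything falls off the work surface, if the arm or the gripper's body presses on something with over 40 N, if the wrist force passes 120 N, or if a joint passes its speed limit or range.

## Working session

There is one attempt and no reset: what is moved stays moved. The work goes in short steps, each a Python script; the robot and the scene stay as the last script left them, time stands still between calls to the robot, and variables do not carry over. Pictures are saved under pics/ and viewed, at most 10 in all, crops included, and the job is handed in when it is done.

```bash
mkdir -p pics; ls; cat > h.py <<'E'
from station import robot, fingers, vision, workorder, recognise
import numpy as np, cv2
def save(n,f,crop=None,s=1):
    im=vision.grab_frame(n)
    if crop: im=im[crop[1]:crop[3],crop[0]:crop[2]]
    cv2.imwrite('pics/'+f,cv2.cvtColor(cv2.resize(im,None,fx=s,fy=s,interpolation=2),cv2.COLOR_RGB2BGR))
def ray(n,u,v):
    c=vision.calibration(n);K=np.array(c['mtx']);E=np.array(c['extrinsics'])
    d=c.get('dist')
    p=cv2.undistortPoints(np.array([[[u,v]]],float),K,None if d is None else np.array(d))[0,0]
    R,t=E[:3,:3],E[:3,3]
    return -R.T@t, R.T@np.array([p[0],-p[1],-1.])
def atz(n,u,v,z):
    o,d=ray(n,u,v); return o+d*(z-o[2])/d[2]
def proj(n,P):
    c=vision.calibration(n);K=np.array(c['mtx']);E=np.array(c['extrinsics'])
    q=E[:3,:3]@np.array(P)+E[:3,3]; q=np.array([q[0],-q[1],-q[2]]); p=K@q; return p[:2]/p[2]
def tri(o):
    A=np.zeros((3,3));b=np.zeros(3)
    for n,u,v in o:
        c,d=ray(n,u,v);d=d/np.linalg.norm(d);M=np.eye(3)-np.outer(d,d);A+=M;b+=M@c
    return np.linalg.solve(A,b)
E
python3 - <<'E'
from h import *
print(robot.current_time_s())
for n in ('scene','top'):
    save(n,n+'1.png')
    c=vision.calibration(n);print(n,c.keys(),np.round(np.array(c['mtx']),1).tolist(),np.round(np.array(c['extrinsics']),3).tolist(),{k:v for k,v in c.items() if k not in('mtx','extrinsics')})
    for l in ('large_cell','small_cell','barrel','mount','rim','seat','hex_key','tweezers','white_timer'):
        try: print(l,[(round(r['p'],2),np.round(r['rect'],1).tolist()) for r in recognise(l,n)])
        except Exception as e: print(l,e)
E
```

```text
pics
0.0
scene dict_keys(['mtx', 'extrinsics']) [[430.2, 0.0, 316.9], [0.0, 430.2, 204.9], [0.0, 0.0, 1.0]] [[0.707, -0.707, 0.001, -0.285], [0.397, 0.398, 0.827, -0.348], [-0.585, -0.584, 0.562, -0.542], [0.0, 0.0, 0.0, 1.0]] {}
large_cell [(0.82, [309.9, 295.8, 32.1, 33.1]), (0.61, [278.1, 196.9, 27.3, 26.9])]
small_cell [(0.78, [217.0, 219.7, 20.6, 16.0])]
barrel [(0.88, [341.4, 249.8, 31.7, 43.3])]
mount [(0.55, [338.1, 259.3, 59.1, 54.8])]
rim [(0.74, [339.6, 257.8, 60.8, 54.8])]
seat []
hex_key []
tweezers [(0.48, [206.4, 190.9, 31.7, 16.8])]
white_timer [(0.8, [387.5, 227.3, 33.3, 21.8]), (0.19, [218.6, 217.2, 19.4, 23.8])]
top dict_keys(['mtx', 'extrinsics']) [[420.2, 0.0, 315.9], [0.0, 420.2, 198.0], [0.0, 0.0, 1.0]] [[0.008, -1.0, 0.001, 0.182], [0.995, 0.008, 0.097, -0.574], [-0.097, 0.001, 0.995, -1.109], [0.0, 0.0, 0.0, 1.0]] {}
large_cell [(0.85, [282.4, 204.3, 19.7, 18.3]), (0.56, [379.1, 263.6, 22.1, 23.1])]
small_cell [(0.61, [264.9, 258.9, 17.3, 11.5])]
barrel [(0.83, [365.1, 217.1, 26.6, 30.7])]
mount [(0.66, [363.5, 216.2, 38.6, 44.2])]
rim [(0.8, [363.6, 216.8, 36.2, 44.9])]
seat [(0.46, [363.4, 216.9, 17.5, 16.2])]
hex_key [(0.49, [363.0, 215.3, 15.7, 13.3])]
tweezers []
white_timer [(0.58, [361.4, 162.4, 25.9, 25.1])]
```

```bash
python3 - <<'E'
from h import *
save('top','t2.png',(220,130,420,280),4)
save('scene','s2.png',(180,170,420,330),3.3)
E
```

```text
(no output)
```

View pics/t2.png

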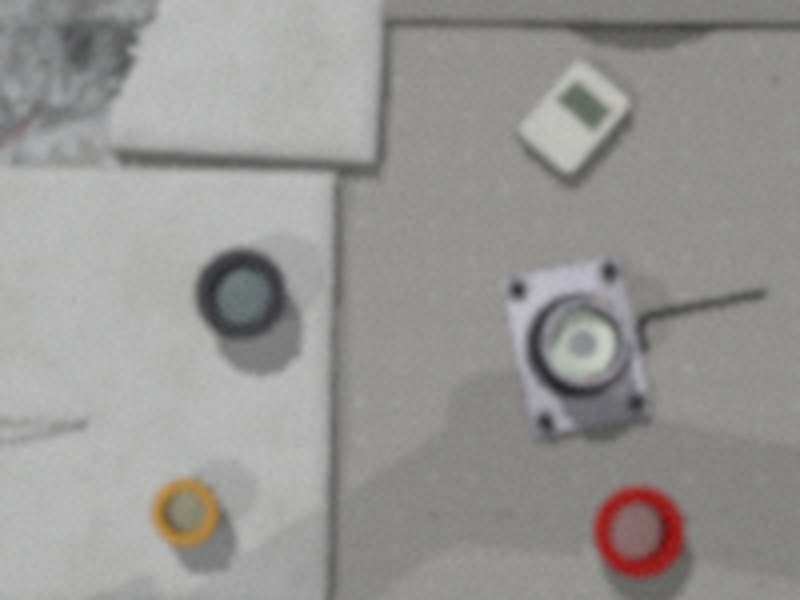

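View pics/s2.png

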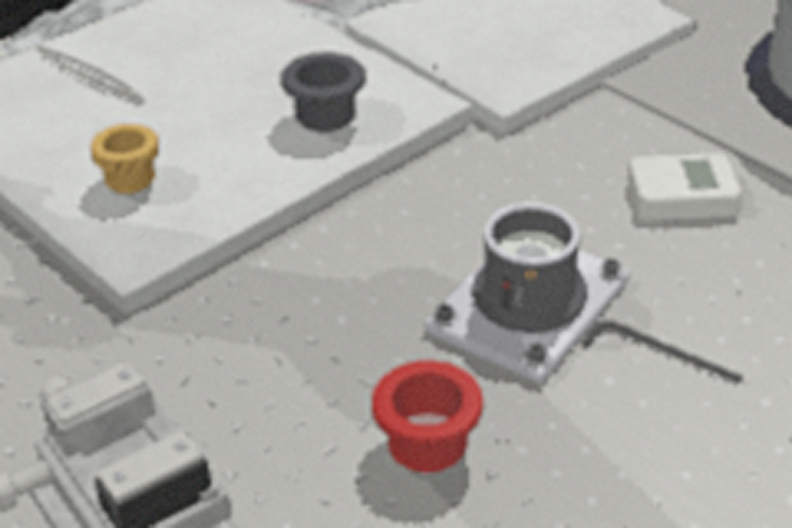

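Top view: the black cell is at pixel (280,203), the brass cell at (266,258), the barrel at (365,216) and the red cell at (379,263). The scene view shows the black cell at (278,197), brass at (218,219), barrel at (341,240) and red at (310,296). Two things match large_cell, black and red. The black one on the white foam pad fits the description, and the red one on the table is the look-alike. These enlarged crops confirm it.

```bash
cat > meas.py <<'E'
from h import *
from scipy.optimize import least_squares, minimize
a=np.linspace(0,2*np.pi,60,endpoint=False)
def circ(n,P,r,dz): return np.array([proj(n,[P[0]+r*np.cos(t),P[1]+r*np.sin(t),P[2]+dz]) for t in a])
def model(n,P,parts,S=16):   # P = centre of underside; union of cylinder hulls -> centroid
    c0=proj(n,P); m=np.zeros((60*S,60*S),np.uint8)
    for (r1,z1,r2,z2) in parts:
        h=cv2.convexHull(np.float32(np.vstack([circ(n,P,r1,z1),circ(n,P,r2,z2)])))
        cv2.fillPoly(m,[np.int32(np.round((h-c0+30)*S))],1)
    M=cv2.moments(m,True); return np.array([M['m10'],M['m01']])/M['m00']/S-30+c0, M['m00']/S/S
def seg(n,f,box):
    im=vision.grab_frame(n); x,y,w,h=box; x0,y0=int(x-w),int(y-h); sub=im[y0:int(y+h),x0:int(x+w)]
    sub=cv2.resize(sub,None,fx=8,fy=8,interpolation=cv2.INTER_CUBIC); m=f(sub.astype(int)).astype(np.uint8)
    cs,_=cv2.findContours(m,cv2.RETR_EXTERNAL,2); c=max(cs,key=cv2.contourArea); M=cv2.moments(c)
    return np.array([M['m10'],M['m01']])/M['m00']/8+[x0,y0]+0.5/8-0.5, M['m00']/64
L=[(.0195,0,.0225,.004),(.0225,.004,.0225,.03),(.03,.03,.03,.038)]
S=[(.0145,0,.0175,.004),(.0175,.004,.0175,.022),(.022,.022,.022,.034)]
black=lambda s: s.max(2)<112
brass=lambda s: s[:,:,0]-s[:,:,2]>35
def locate(parts,f,boxes,g):
    o={n:seg(n,f,b) for n,b in boxes.items()}
    s=least_squares(lambda p:np.concatenate([model(n,p,parts)[0]-o[n][0] for n in o]),g,diff_step=1e-2,x_scale=.01)
    return s.x,s.fun,[(o[n][1],model(n,s.x,parts)[1]) for n in o]
E
python3 - <<'E'
from meas import *
np.set_printoptions(precision=4,suppress=True)
B=dict(top=(281,204,20,20),scene=(278,197,27,27)); b=dict(top=(266,258,17,17),scene=(217.5,218,20,21))
print('L',*locate(L,black,B,atz('top',281,204,.02)))
print('S',*locate(S,brass,b,atz('top',266,258,.02)))
# rim: bright ring between r=24.5 and 28.5, gradient fit in both views
G={}
for n in('top','scene'):
    g=cv2.GaussianBlur(cv2.cvtColor(vision.grab_frame(n),cv2.COLOR_RGB2GRAY).astype(np.float32),(0,0),.8); G[n]=g
def samp(n,P,r):
    c=circ(n,P,r,0).astype(np.float32); return cv2.remap(G[n],c[:,:1],c[:,1:],cv2.INTER_CUBIC).mean()
def cost(p,ns=('top','scene')): return -sum(2*samp(n,p,.0265)-samp(n,p,.0225)-samp(n,p,.0305) for n in ns)
g0=atz('top',365,216,.06)
for z in(.055,.06,.065):
  for ns in(('top',),('scene',),('top','scene')):
    r=min((minimize(lambda q:cost([q[0],q[1],z],ns),g0[:2]+[dx,dy],method='Nelder-Mead',options=dict(initial_simplex=g0[:2]+[dx,dy]+np.array([[0,0],[.006,0],[0,.006]]))) for dx in(-.004,.004) for dy in(-.004,.004)),key=lambda r:r.fun); print(z,ns,r.x,r.fun)
# screws
tp=[(517,289),(609,271),(636,401),(545,422)]
for u,v in tp: print(atz('top',220+(u+.5)/4-.5,130+(v+.5)/4-.5,.018))
for (u,v),(p,q) in zip([(444,313),(611,268),(536,353)],[tp[3],tp[1],tp[2]]) :
    print('tri',tri([('scene',180+(u+.5)/3.3-.5,170+(v+.5)/3.3-.5),('top',220+(p+.5)/4-.5,130+(q+.5)/4-.5)]))
E
```

```text
Traceback (most recent call last):
  File "meas.py", line 22, in locate
    s=least_squares(lambda p:np.concatenate([model(n,p,parts)[0]-o[n][0] for n in o]),g,diff_step=1e-2,x_scale=.01)
  File "meas.py", line 22, in <lambda>
    s=least_squares(lambda p:np.concatenate([model(n,p,parts)[0]-o[n][0] for n in o]),g,diff_step=1e-2,x_scale=.01)
                                             ~~~~~^^^^^^^^^^^
  File "meas.py", line 8, in model
    h=cv2.convexHull(np.float32(np.vstack([circ(n,P,r1,z1),circ(n,P,r2,z2)])))
                                                           ~~~~^^^^^^^^^^^
  File "meas.py", line 4, in circ
    def circ(n,P,r,dz): return np.array([proj(n,[P[0]+r*np.cos(t),P[1]+r*np.sin(t),P[2]+dz]) for t in a])
                                         ~~~~^^^^^^^^^^^^^^^^^^^^^^^^^^^^^^^^^^^^^^^^^^^^^^^
  File "h.py", line 16, in proj
    c=vision.calibration(n);K=np.array(c['mtx']);E=np.array(c['extrinsics'])
ValueError: time passes only in moves, steps and waits
```

```bash
python3 - <<'E'
s=open('h.py').read().replace("def save(","CAL={n:vision.calibration(n) for n in('scene','top')}\ndef save(",1).replace("c=vision.calibration(n)","c=CAL[n]")
open('h.py','w').write(s)
m=open('meas.py').read().split("    s=least_squares")[0]+'''    res=lambda p:np.concatenate([model(n,p,parts)[0]-o[n][0] for n in o]); p=np.array(g,float)
    for _ in range(4):   # Gauss-Newton with 3 mm differences
        J=np.column_stack([(res(p+d)-res(p-d))/.006 for d in .003*np.eye(3)]); p=p-np.linalg.lstsq(J,res(p),rcond=None)[0]
    return p,res(p),[(o[n][1],model(n,p,parts)[1]) for n in o]
'''
open('meas.py','w').write(m)
E
cat > m1.py <<'E'
from meas import *
np.set_printoptions(precision=4,suppress=True)
B=dict(top=(281,204,20,20),scene=(278,197,27,27)); b=dict(top=(266,258,17,17),scene=(217.5,218,20,21))
print('L',*locate(L,black,B,atz('top',281,204,.02)))
print('S',*locate(S,brass,b,atz('top',266,258,.02)))
G={}
for n in('top','scene'):
    g=cv2.GaussianBlur(cv2.cvtColor(vision.grab_frame(n),cv2.COLOR_RGB2GRAY).astype(np.float32),(0,0),.8); G[n]=g
def samp(n,P,r):
    c=circ(n,P,r,0).astype(np.float32); return cv2.remap(G[n],c[:,:1],c[:,1:],cv2.INTER_CUBIC).mean()
def cost(p,ns=('top','scene')): return -sum(2*samp(n,p,.0265)-samp(n,p,.0225)-samp(n,p,.0305) for n in ns)
g0=atz('top',365,216,.06)
for z in(.055,.06,.065):
  for ns in(('top',),('scene',),('top','scene')):
    r=min((minimize(lambda q:cost([q[0],q[1],z],ns),g0[:2]+[dx,dy],method='Nelder-Mead',options=dict(initial_simplex=g0[:2]+[dx,dy]+np.array([[0,0],[.006,0],[0,.006]]))) for dx in(-.004,.004) for dy in(-.004,.004)),key=lambda r:r.fun); print(z,ns,r.x,r.fun)
tp=[(517,289),(609,271),(636,401),(545,422)]
for u,v in tp: print(atz('top',220+(u+.5)/4-.5,130+(v+.5)/4-.5,.018))
for (u,v),(p,q) in zip([(444,313),(611,268),(536,353)],[tp[3],tp[1],tp[2]]) :
    print('tri',tri([('scene',180+(u+.5)/3.3-.5,170+(v+.5)/3.3-.5),('top',220+(p+.5)/4-.5,130+(q+.5)/4-.5)]))
E
python3 m1.py
```

```text
L [0.5549 0.281  0.0168] [ 0.0302 -0.0378 -0.0427  0.0033] [(406.0, 412.0859375), (432.3046875, 501.80859375)]
S [0.4122 0.3167 0.0175] [-0.018   0.0265  0.0266 -0.0009] [(234.0, 233.26953125), (337.015625, 368.9140625)]
0.055 ('top',) [0.527 0.054] -15.052864074707031
0.055 ('scene',) [0.5288 0.0583] -61.056243896484375
0.055 ('top', 'scene') [0.5282 0.0572] -54.89337921142578
0.06 ('top',) [0.5267 0.0545] -15.236495971679688
0.06 ('scene',) [0.5242 0.0543] -60.596160888671875
0.06 ('top', 'scene') [0.5249 0.0545] -69.56234741210938
0.065 ('top',) [0.5265 0.055 ] -15.211311340332031
0.065 ('scene',) [0.5195 0.0503] -59.3861083984375
0.065 ('top', 'scene') [0.5192 0.0499] -56.81774139404297
[0.5638 0.097  0.018 ]
[0.5766 0.0342 0.018 ]
[0.4883 0.0163 0.018 ]
[0.4736 0.078  0.018 ]
tri [0.4736 0.0775 0.0124]
tri [0.5773 0.0333 0.0122]
tri [0.4882 0.0155 0.0115]
```

Both views agree. The black cell is at about (0.555, 0.281) with its base near 17 mm, the brass cell at about (0.412, 0.317), and the rim at (0.525, 0.0545) with z=0.060. All of these are within reach and the heights are plausible, so I'll go for the black cell. I'll squeeze it from two directions to centre it on the tool and check the camera offset.

```bash
python3 - <<'E'
from h import *
np.set_printoptions(precision=4,suppress=True)
T=robot.current_time_s
print(robot.current_eef_rot(),robot.tip_reach,robot.current_contact_force())
P=[.555,.281]
for y in(0,90,-90,45,-45,180):
    q=robot.inverse_kinematics(P+[.054],[180,0,y]); q2=robot.inverse_kinematics([.525,.055,.08],[180,0,y]);q3=robot.inverse_kinematics([.412,.317,.05],[180,0,y]); print(y,*[None if k is None else np.round(k) for k in(q,q2,q3)])
E
```

```text
[179.9978   0.0029 159.4472] 0.017 [ 0.0891 -0.7003 -1.2534]
0 [ -50.   39.   33.   89.  -24.   59. -100.] [-37.  28.  39. 104. -21.  55. -79.] [ -63.   29.   31.  107.  -19.   50. -113.]
90 [-43.  37.  22.  89. -16.  57. -17.] [-35.  28.  36. 104. -19.  55.   9.] [-54.  27.  19. 106. -11.  49. -30.]
-90 [-24.  36.  -7.  88.   5.  56. 148.] [ 35.  39. -62. 101.  39.  63. 140.] [-33.  26.  -8. 105.   5.  49. 137.]
45 [-47.  38.  29.  89. -20.  58. -58.] [-37.  28.  39. 104. -22.  55. -34.] [-58.  27.  24. 106. -14.  49. -72.]
-45 [ -66.   52.   64.   90.  -49.   70. -128.] [ -52.   39.   64.  105.  -40.   63. -108.] [ -84.   42.   64.  107.  -44.   60. -136.]
180 [-35.  36.  10.  89.  -7.  56.  67.] [-26.  26.  24. 104. -13.  53.  93.] [-44.  26.   6. 106.  -4.  48.  54.]
```

```bash
python3 - <<'E'
from h import *
np.set_printoptions(precision=4,suppress=True)
T=robot.current_time_s
P=[.555,.281]
def st(s): print(s,round(T(),2),robot.current_tool_pos(),robot.current_finger_gap(),robot.current_gripper_force(),robot.current_contact_force(),robot.tip_reach)
robot.move_to(P+[.11],[180,0,90]); st('above')
print(robot.line_to(P+[.056],velocity=.12,f_stop=6)); st('down')
fingers.gripper_to(0.0,20); st('grip1'); 
fingers.gripper_to(1.0); st('open')
robot.line_to(P+[.085],velocity=.15)
robot.move_to(P+[.085],[180,0,180])
print(robot.line_to(P+[.056],velocity=.12,f_stop=6))
fingers.gripper_to(0.0,40); st('grip2')
save('scene','s3.png',(210,130,350,235),5)
save('top','t3.png',(230,160,330,240),5)
E
```

```text
above 3.16 [0.5538 0.2839 0.1104] 1.0031615097087447 0.0 [-0.2857 -0.3826 -0.7486] 0.017
False
down 3.76 [0.5551 0.2815 0.0563] 0.9998863380547206 0.0 [ 0.6789 -0.0877  0.9227] 0.017
grip1 4.13 [0.5558 0.2814 0.0575] 0.6816845191543374 21.34032117202878 [-0.9241 -0.174   6.1019] 0.017
open 4.53 [0.5547 0.2809 0.0556] 0.9972195562959004 0.0 [ 0.7733  0.1898 -0.3444] 0.017
False
grip2 6.9 [0.5561 0.2815 0.0578] 0.6797123121093026 42.83651215955615 [-0.7326  0.1143  6.6689] 0.017
```

View pics/s3.png

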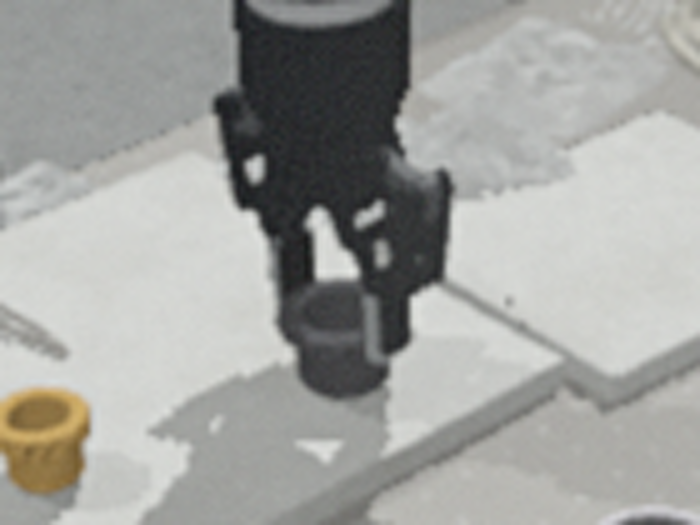

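The black cell is gripped at its flange, near pixel (278,192) in the scene view, with the fingertips just below the flange. The gap is right for 60 mm. The tool has settled at (0.556, 0.2815), so the camera agrees with it to about 1 mm. Next I carry the cell to the barrel and lower it under a force guard.

```bash
python3 - <<'E'
from h import *
np.set_printoptions(precision=4,suppress=True)
T=robot.current_time_s
def st(s): print(s,round(T(),2),robot.current_tool_pos(),robot.current_finger_gap(),robot.current_contact_force())
robot.line_to([.555,.281,.14],velocity=.15); st('lift')
R=np.array([.5262,.0553])
robot.line_to([*R,.14],velocity=.2); robot.pause(.3); st('over')
off=R-np.array(robot.current_tool_pos())[:2]; C=R+off
robot.line_to([*C,.112],velocity=.1); robot.pause(.2); st('near')
save('scene','s4.png',(270,170,410,290),5); 
save('top','t4.png',(320,170,410,250),6)
print(robot.line_to([*C,.078],velocity=.03,f_stop=4)); st('stop')
save('scene','s5.png',(270,170,410,290),5)
E
```

```text
lift 7.71 [0.5541 0.2805 0.1387] 0.6766498196005772 [ 0.3878 -0.6143 -1.4943]
over 9.3 [0.5262 0.0561 0.1399] 0.678129016856575 [ 0.3413 -0.2697 -1.5304]
near 9.93 [0.5269 0.0546 0.1128] 0.6815262478491206 [-0.1317 -0.5783 -0.1856]
True
stop 11.03 [0.5258 0.0545 0.0797] 0.6788421004779464 [ 0.2652 -0.5527  4.4801]
```

View pics/s5.png

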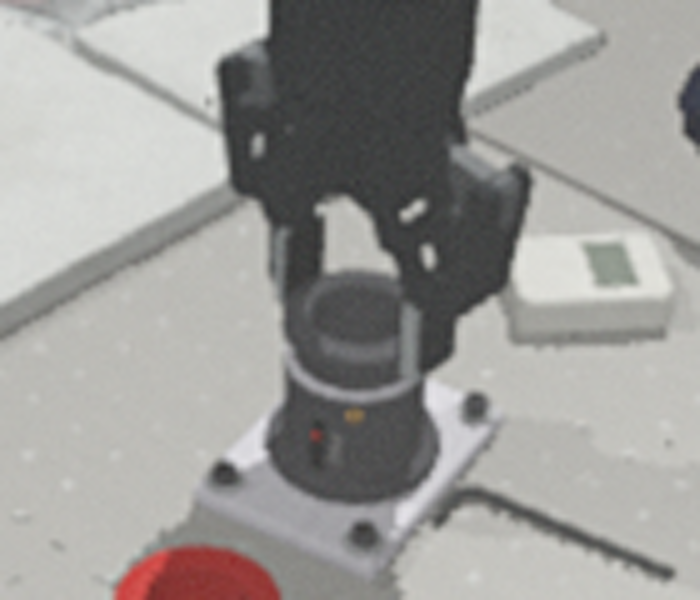

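The black cell is down on the sprung seat. Contact came at TCP z=0.0797, where 0.081 was expected, and the flange stands above the rim. I'll release it and fetch the brass cell.

```bash
python3 - <<'E'
from meas import *
np.set_printoptions(precision=4,suppress=True)
T=robot.current_time_s
def st(s): print(s,round(T(),2),robot.current_tool_pos(),robot.current_finger_gap(),robot.current_contact_force())
fingers.gripper_to(1.0); st('open')
p=robot.current_tool_pos(); robot.line_to([p[0],p[1],.14],velocity=.15); st('up')
P=[.4127,.3170]
robot.move_to(P+[.115],[180,0,90]); robot.pause(.2); st('above')
for n,bx in dict(top=(365,214,15,17),scene=(341,236,24,22)).items():
    o=seg(n,black,bx); print(n,o)
save('scene','s6.png',(270,170,410,290),5); save('top','t6.png',(320,170,410,250),8)
robot.line_to(P+[.058],velocity=.1,f_stop=6)
fingers.gripper_to(0.0,20); st('grip1'); 
fingers.gripper_to(1.0)
robot.line_to(P+[.085],velocity=.15)
robot.move_to(P+[.085],[180,0,180])
print(robot.line_to(P+[.058],velocity=.1,f_stop=6)); st('pre')
fingers.gripper_to(0.0,60); st('grip2')
save('scene','s7.png',(160,150,300,250),5)
E
```

```text
open 11.47 [0.5243 0.0543 0.0785] 0.995609712884607 [-1.0926  1.2177  0.3982]
up 12.03 [0.5239 0.0542 0.1396] 0.9975220391278287 [ 0.1697 -0.0332  0.3399]
above 14.02 [0.4131 0.3165 0.115 ] 1.0005432879451686 [0.5093 0.0087 0.5855]
top (array([365.1941, 215.8425]), 563.3515625)
scene (array([341.307 , 235.2092]), 559.9296875)
grip1 15.4 [0.4131 0.3173 0.0588] 0.5029881540589947 [-0.458  -0.3748  4.9546]
False
pre 17.93 [0.4123 0.3168 0.0575] 0.997468802594589 [ 0.7331  0.1896 -0.2822]
grip2 18.43 [0.4135 0.3175 0.0591] 0.48200866325914593 [ 0.0993 -0.8901  6.3371]
```

View pics/s7.png

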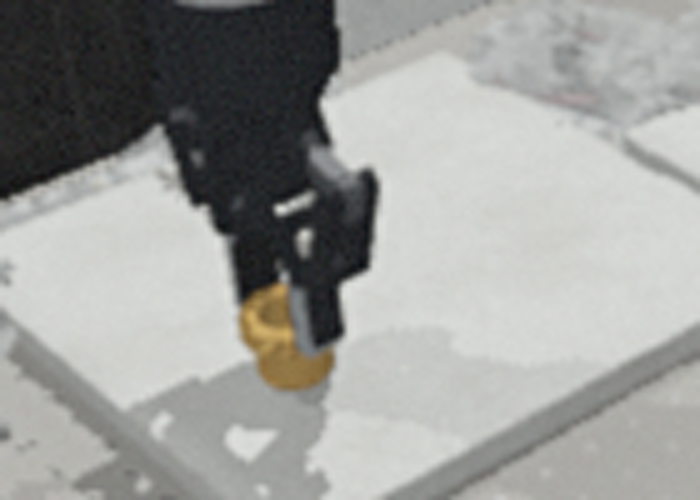

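View pics/t6.png

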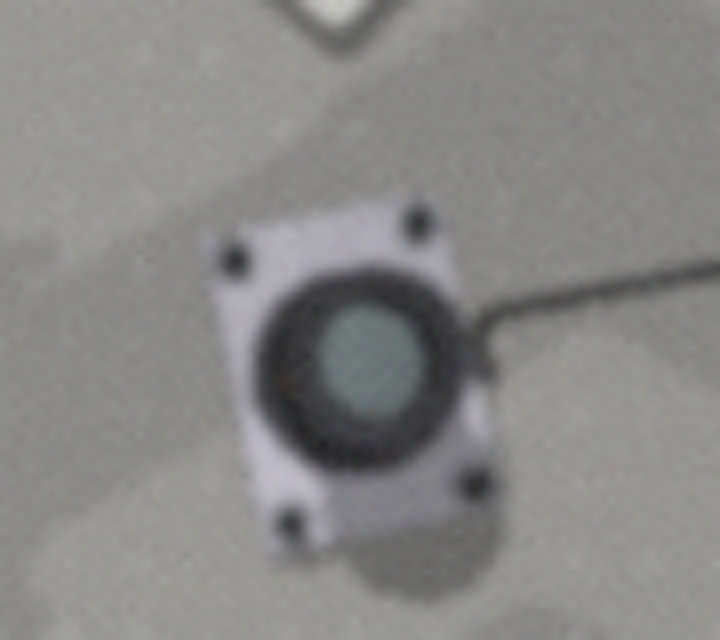

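```bash
python3 - <<'E'
from h import *
np.set_printoptions(precision=4,suppress=True)
print('flange ctr top', atz('top',320+(360.5)/8-.5,170+(369)/8-.5,.080),'lens',atz('top',320+372.5/8-.5,170+360.5/8-.5,.05))
for s in(-1,1):
  for dx in(-.011,.011):
    for z in(.038,.041,.044,.047): print(s,dx,z,(proj('scene',[.4135+dx,.3175+s*.022,z])+.5-[160,150])*5)
I=cv2.imread('pics/s7.png')[270:400,230:350]; cv2.imwrite('pics/s7z.png',cv2.resize(I,None,fx=5,fy=5))
E
```

```text
flange ctr top [0.5231 0.0616 0.08  ] lens [0.5276 0.0541 0.05  ]
-1 -0.011 0.038 [301.171 367.605]
-1 -0.011 0.041 [300.2938 362.0124]
-1 -0.011 0.044 [299.4134 356.3994]
-1 -0.011 0.047 [298.5299 350.7659]
-1 0.011 0.038 [343.3406 346.4146]
-1 0.011 0.041 [342.5511 340.8606]
-1 0.011 0.044 [341.7587 335.2866]
-1 0.011 0.047 [340.9635 329.6926]
1 -0.011 0.038 [244.1208 325.7184]
1 -0.011 0.041 [243.1663 320.2026]
1 -0.011 0.044 [242.2085 314.6673]
1 -0.011 0.047 [241.2473 309.1123]
1 0.011 0.038 [285.9291 305.6489]
1 0.011 0.041 [285.0603 300.1716]
1 0.011 0.044 [284.1886 294.6752]
1 0.011 0.047 [283.3138 289.1595]
```

View pics/s7z.png

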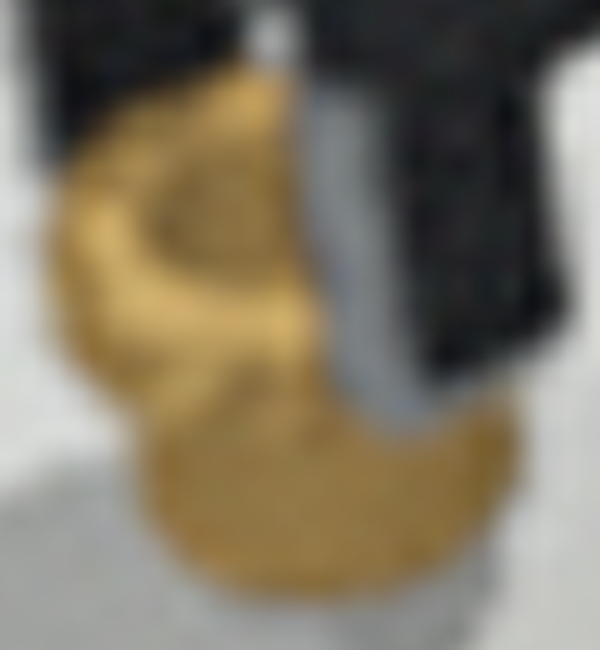

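The pad's lower corner is at about z=0.045, roughly 3–4 mm above the collar's underside, so the fingertips will clear the black flange when nested. In the top view the cup floor at (366,214) puts the black cell at about (0.526, 0.055), which matches where I released it. Now nesting the brass cell.

```bash
python3 - <<'E'
from h import *
np.set_printoptions(precision=4,suppress=True)
T=robot.current_time_s
def st(s): print(s,round(T(),2),robot.current_tool_pos(),robot.current_finger_gap(),robot.current_contact_force())
robot.line_to([.4127,.317,.165],velocity=.15); st('lift')
R=np.array([.5262,.0550])
robot.line_to([*R,.165],velocity=.2); robot.pause(.3)
a=np.mean([(robot.pause(.05),robot.current_tool_pos())[1] for _ in range(6)],0); C=R+R-a[:2]; print(a)
robot.line_to([*C,.132],velocity=.1); robot.pause(.2); st('near')
print(robot.line_to([*C,.094],velocity=.03,f_stop=3.5)); st('stop')
save('scene','s8.png',(290,170,400,270),7)
E
```

```text
lift 19.34 [0.4119 0.3164 0.1638] 0.4799203205503333 [-0.7112  0.2325 -1.8341]
[0.5262 0.0551 0.165 ]
near 22.2 [0.5269 0.055  0.1328] 0.48027471886940837 [-0.7722 -0.2608 -0.9749]
True
stop 23.28 [0.526  0.0549 0.0964] 0.4825559814469386 [0.5113 0.3906 3.2059]
```

View pics/s8.png

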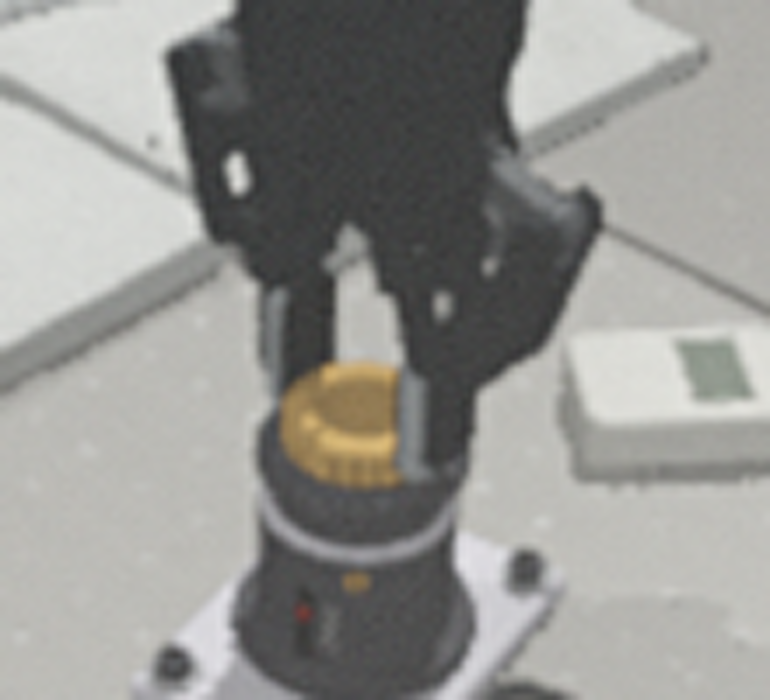

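The brass cell is nested: its collar sits on the black flange at crop (355,425), and contact came at TCP z=0.0964. Next I firm up the grip and press slowly.

```bash
python3 - <<'E'
from h import *
np.set_printoptions(precision=4,suppress=True)
T=robot.current_time_s
def st(s): print(s,round(T(),2),robot.current_tool_pos(),robot.current_finger_gap(),robot.current_contact_force(),robot.current_torque())
fingers.gripper_to(0.0,100); st('grip')
x,y,_=[.5262,.0550,0]
print(robot.line_to([x,y,.0875],velocity=.02,f_stop=14)); robot.pause(.3); st('most')
print(robot.line_to([x,y,.076],velocity=.012,f_stop=12)); st('stop'); robot.pause(.5); st('hold')
save('scene','s9.png',(290,170,400,270),7)
E
```

```text
grip 23.55 [0.5259 0.0548 0.0963] 0.4691052540741436 [2.4498 0.1649 3.9367] [ 0.0057 -0.3008 -0.0151]
False
most 24.41 [0.5261 0.0549 0.0877] 0.46585210750990924 [ 0.5308 -0.497   6.9379] [-0.0038  0.1268  0.0188]
True
stop 24.78 [0.5261 0.0549 0.0878] 0.4591176839652682 [-0.8719  0.1283  7.4989] [-0.0314  0.317   0.0222]
hold 25.28 [0.5261 0.0549 0.088 ] 0.46313735017065355 [-1.8039 -0.5507  6.5682] [-0.0647  0.3063  0.0057]
```

View pics/s9.png

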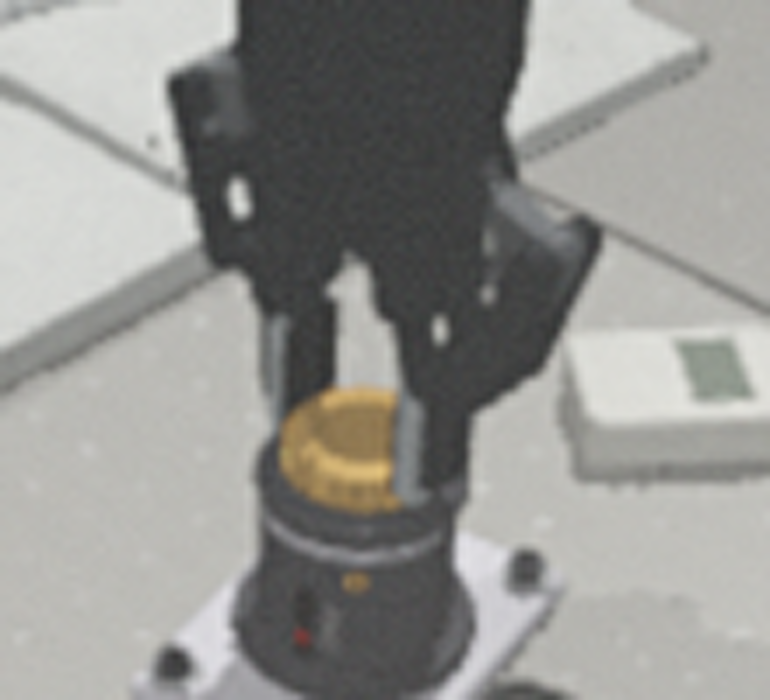

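The pair is about 8.5 mm down and the spring force is about 7 N, so it isn't on the rim yet. I'll continue in 1 mm guarded steps while watching the force.

```bash
python3 - <<'E'
from h import *
np.set_printoptions(precision=4,suppress=True)
T=robot.current_time_s
x,y=.5262,.0550
for z in np.arange(.087,.076,-.001):
    s=robot.line_to([x,y,z],velocity=.01,f_stop=25); robot.pause(.15)
    F=np.mean([(robot.pause(.03),robot.current_contact_force())[1] for _ in range(4)],0)
    print(s,round(z,4),round(T(),2),robot.current_tool_pos(),F,robot.current_torque(),round(robot.current_finger_gap(),3))
    if F[2]>20: break
E
```

```text
False 0.087 25.91 [0.526  0.0549 0.0874] [-1.0171 -0.3101  7.9395] [0.0048 0.1724 0.0003] 0.458
False 0.086 26.44 [0.526  0.0549 0.0874] [-2.5884 -0.681  13.2997] [-0.1206  0.6887  0.0287] 0.46
False 0.085 26.98 [0.526  0.0549 0.0873] [-5.0762 -0.74   18.1926] [-0.153   1.0397  0.0447] 0.462
False 0.084 27.51 [0.5261 0.0549 0.0873] [-6.9552 -1.0779 23.8901] [-0.2583  1.4634  0.0253] 0.462
```

```bash
python3 - <<'E'
from h import *
np.set_printoptions(precision=3,suppress=True)
print(robot.current_eef_rot())
ims=np.mean([vision.grab_frame('scene').astype(float) for _ in range(8)],0)[215:262,310:372].astype(np.uint8)
cv2.imwrite('pics/s10.png',cv2.cvtColor(cv2.resize(ims,None,fx=12,fy=12,interpolation=2),cv2.COLOR_RGB2BGR))
a=np.linspace(0,2*np.pi,721)
# lowest pixel row (front) of: rim outer circle, flange underside for several heights; brass collar top rear/left/right
for nm,r,z in(('rim',.0285,.06),('flU .060',.03,.06),('flU .0615',.03,.0615),('flT .068',.03,.068),('flT .0695',.03,.0695),('br top .080',.022,.080),('br top .0815',.022,.0815)):
    c=np.array([proj('scene',[.5255+r*np.cos(t),.0546+r*np.sin(t),z]) for t in a]); c=(c+.5-[310,215])*12
    print(nm,'x',c[:,0].min(),c[:,0].max(),'y',c[:,1].min(),c[:,1].max())
E
```

```text
[-179.988   -0.084  179.985]
rim x 205.04376903119896 552.6956412091108 y 192.38274064606333 410.6657323940707
flU .060 x 195.91109010754576 561.8768506345182 y 186.95704052623705 416.7478264732323
flU .0615 x 196.02583940039176 562.3570184577068 y 179.90069302337702 409.50107110895965
flT .068 x 196.52573618465954 564.4488647585101 y 149.1648198749241 377.92596030778736
flT .0695 x 196.64171235816025 564.9341807580502 y 142.03515478120153 370.5993276581771
br top .080 x 246.8228164579143 518.7598680859696 y 120.4991004724402 287.00800088192807
br top .0815 x 246.99043088034819 519.2025574206168 y 113.22956496626989 279.58648403403697
```

View pics/s10.png

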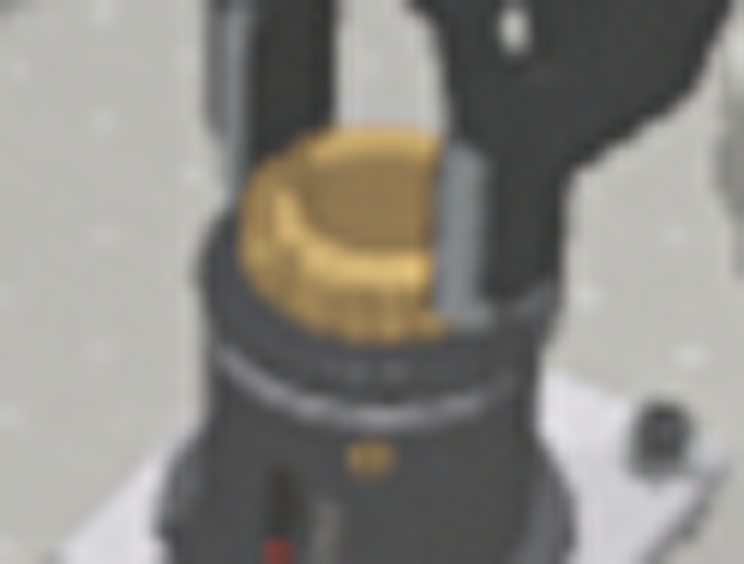

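```bash
python3 - <<'E'
from h import *
def red(im,s,x0,y0):
    b,g,r=[im[:,:,i].astype(float) for i in range(3)]; w=np.clip(r-np.maximum(g,b)-20,0,None)
    # restrict to indicator region
    yy,xx=np.mgrid[:im.shape[0],:im.shape[1]]; u=x0+(xx+.5)/s-.5; v=y0+(yy+.5)/s-.5
    w=w*((u>328)&(u<340)&(v>248)&(v<266)); return (w*u).sum()/w.sum(),(w*v).sum()/w.sum(),w.sum()/s/s
for f,s,x,y in(('s2.png',3.3,180,170),('s4.png',5,270,170),('s5.png',5,270,170),('s6.png',5,270,170),('s8.png',7,290,170),('s9.png',7,290,170)):
    print(f,np.round(red(cv2.imread('pics/'+f),s,x,y),2))
im=np.mean([vision.grab_frame('scene').astype(float) for _ in range(6)],0)[:,:,::-1]
print('now',np.round(red(im,1,0,0),2), 'px/mm',(proj('scene',[.5,.04,.04])-proj('scene',[.5,.04,.05]))/10)
print(robot.current_contact_force(),robot.current_tool_pos(),robot.current_time_s())
E
```

```text
s2.png [333.2  255.87  50.78]
s4.png [333.12 255.88  60.44]
s5.png [332.72 256.53 103.44]
s6.png [333.14 255.85  54.24]
s8.png [333.01 257.03  70.08]
s9.png [332.67 260.44  89.88]
now [332.56 260.51 100.5 ] px/mm [-0.0143691   0.39381264]
[-7.23344285  0.50413845 24.11724832] [0.52607799 0.05486345 0.08727485] 28.2083
```

The travel indicator on the barrel, the red mark, has moved 4.65 px, which is 11.8 mm. The brass top is at about 80 mm. So the flange is on the rim with about 24 N applied. I'll take off the 7 N side load, check again and hand in.

```bash
python3 - <<'E'
from h import *
np.set_printoptions(precision=4,suppress=True)
for x in(.5256,.5250):
    robot.line_to([x,.055,.084],velocity=.005,f_stop=12); robot.pause(.3)
    F=np.mean([(robot.pause(.04),robot.current_contact_force())[1] for _ in range(6)],0)
    print(x,F,robot.current_torque(),robot.current_tool_pos(),robot.current_eef_rot(),robot.current_time_s())
    if F[0]>-3: break
if 15<F[2]<32: robot.pause(.5); print(robot.current_contact_force()); print(workorder.close_job())
E
```

```text
0.5256 [-5.4387 -1.0157 22.439 ] [-0.2473  1.3236 -0.0021] [0.526  0.0548 0.0873] [-179.9884   -0.0116  179.9872] 29.025
0.525 [-4.5504 -0.7766 21.8232] [-0.2114  1.0073  0.0362] [0.526  0.0549 0.0873] [-179.9936    0.0567  179.9814] 29.8417
[-4.5153 -0.0971 22.7401]
the job is handed in; nothing more can be done
None
```

The job is handed in: the black cell is in the barrel with the brass cell nested in it, and the arm is still holding the pair pressed onto the rim with about 22 N. Seat travel measured about 11.8 of the 12 mm and the tool stands within 0.1° of vertical; about 4.5 N of side load remains, and the hex key, tweezers and timer were not touched.

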